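# Register a heat sink against the fixture stops

## Task

On the dark plate lie two finned aluminium heat sinks, one on each side of the centre stop. Slide the longer one along the plate, without lifting it off, until its long side lies along the back rail and its end is up against the centre stop. Leave the shorter heat sink where it lies.

Things in the scene. Friction and masses are not known exactly. Their poses are not given: they have to be found in the camera images.
- long_sink_mid (a point): Longer finned aluminium heat sink, loose on the plate, fins up: 90 mm long (y axis), 50 mm wide (x), 28 mm high, 0.18 kg, slides freely. Point: its centre, 14 mm above its underside. Six fins run its whole length, so its long sides are flat. Starts on either side of the centre stop, 20 to 65 mm from rail and 25 to 65 mm from stop, turned up to 17 degrees.
- short_sink_mid (a point): Shorter finned heat sink of the same profile, 50 mm long (y axis), 50 mm wide (x), 28 mm high, loose on the plate on the other side of the centre stop; to be left alone. Point: its centre, 14 mm above its underside.
- fixture: Dark steel plate 6 mm thick, fixed to the bench, with bright steel stops forming a T. x points away from the robot to the back rail (turned up to 11 degrees), y along the rail, z up. Origin: on the bench, below the T's joint. Plate: x -190 to +35 mm, y -215 to +215 mm, top at z = 6 mm. A white black-lidded jar (32 mm across, 28 mm high) stands on it near x = -160, y = 0 mm.
- stop_joint (a point): The T's joint, on the plate's top; axes as the fixture's. Back rail: front face at x = 0, y -200 to +200 mm, 14 mm high, 22 mm thick. Centre stop: faces at y = -8 and +8 mm, from the rail to x = -61 mm, 14 mm high. In its place the long heat sink's centre is at x = -25 mm and y = +53 or -53 mm (the side it started on), its y axis along the rail.
Mind the look-alikes: they are no part of the job. Leave any purple or red look-alike of the part that bears long_sink_mid alone.

How it is judged:
By the outcome, as a careful person would: the job done as asked, in the order asked, and still so for the second after the job is handed in, with the robot touching nothing.
It also fails if it takes over 38 s, if anything falls off the work surface, if the arm or the gripper's body presses on something with over 40 N, if the wrist force passes 120 N, or if a joint passes its speed limit or range.

## Robot

A 6-joint arm with a two-finger parallel gripper is mounted at the origin on the work surface. World frame = base frame: x ahead of the robot, y to its left, z up, the work surface at z = 0. Lengths are in m, angles in rad, forces in N, time in s.
With the tool pointing down it reaches from about 0.225 to 0.875 m from the base axis. Payload 3.4 kg.
Tool frame: the origin (TCP) lies between the finger pads; the fingertips stand 11 mm ahead of it and the grasp point (between the pads) lies 8 mm behind it; z points along the fingers, y is the line along which they close (so a half turn about z gives the same grasp; the last joint's range is limited). The gripper opens to 85 mm and grips with 20 to 120 N. Pads are 22 mm wide; open, the fingers measure 114 mm over their backs; the gripper's body (76 mm by 85 mm) begins 54 mm behind the grasp point. The pads swing forward as they close: fully open they stand 13 mm farther back than shut.
Start: joints at [1.058, 0.276, 1.505, -0, 1.361, -0.121], TCP at [0.22, 0.531, 0.242] pointing down, gripper open.
Joint ranges: [-2.89, 2.89], [-0.75, 2.08], [0.22, 2.7], [-1.18, 4.32], [0.11, 2.71], [-2.7, 2.7]. Speed limits (rad/s): [2.57, 2.57, 3.14, 3.14, 3.14, 3.14].

## Interface

Orientations are given as a unit quaternion [w, x, y, z].
In Python, from rig import manip, imaging gives the robot as it stands. The module is installed in compiled form; this text tells all that it offers.
- The arm moves only by the tool jog_arm, never from a script. Its argument "deltas" is one flat list of numbers, 7 for each row, row after row: the turn, a rotation vector about the world's x, y, z in degrees, then the shift along the world's x, y, z in mm, then the opening, from 0 (shut) to 1 (fully open). In form: [ax, ay, az, tx, ty, tz, gripper, ax, ay, az, tx, ty, tz, gripper, ...]. A call has 1 to 20 rows; each row is the pose to reach, as a shift and turn from the pose commanded when the call began; what a row does not reach only later rows make up. A row lasts 1/10 s, in which the tool goes at most 50 mm and 8.59 degrees, less where a joint would pass 70% of its speed; a pose out of reach is approached as far as the arm can. A call with a gripper value outside its range is refused whole. The fingers move at their own pace and stop on an object; "grip_force" is the grip in N (left out, the last holds). Time passes only in rows, so rows that repeat a pose let the fingers close. It gives the time, the measured TCP pose, the force, the opening and the grip force at its end, in the units of the state.
- manip.get_state(): the state, without advancing time (a new reading comes with each control period).
- imaging.get_image(name): name is "scene" or "side" or "wrist"; returns the picture (480x640x3 uint8, blue, green, red); there is no depth.
- imaging.calibration(name): a dict with "mtx" (3x3 intrinsics, pixels), "cam_to_world" (4x4, takes a point from camera to world coordinates). Camera axes: x right, y down, z forward; pixel columns grow to the right and rows downward; lengths in m; the calibration is good to about 2 mm. A picture is of the moment at which its call begins: read the wrist's pose just before it. calibration takes no time and is no camera call; for the wrist camera it gives the pose at the moment of the call.
- manip.sign_off(): hands the job in; it is judged then, once.
The state is a dict: "clock": time; "qpos": joint angles; "qd": joint speeds; "effort": joint torques, N m; "position": TCP position; "ee_rot": TCP orientation; "contact_force": force on the tool from outside, world axes, zero at the start; "moment": the same for the moment, N m; "width": finger opening in m; "gripper_force": force on a finger pad.
Only numpy, scipy, OpenCV 4.12 (cv2) and the standard library are available. Lean on these libraries where they do the work, as an engineer would, in place of code of your own. Each camera call takes 0.05 s, during which the arm holds its last target. There are 200 camera calls.

## Working session

There is one attempt and no reset: what is moved stays moved. The work goes in short steps, Python scripts to look and compute and a tool call to move; the robot and the scene stay as the last step left them, time stands still between calls to the robot, and variables do not carry over. Pictures are saved under pics/ and viewed, at most 10 in all, crops included, and the job is handed in when it is done.

Besides the shell and the picture viewer there is one more tool, called after "Request:" as a command line: name --argument value ..., lists and objects as JSON in quotes. jog_arm: Moves the arm, as the interface text tells. Its arguments: {"type":"object","properties":{"deltas":{"type":"array"},"grip_force":{"type":"number"}},"required":["deltas"]}

```bash
mkdir -p pics
cat > h.py <<'E'
import numpy as np, cv2
from rig import manip, imaging
def ray(name,uv,z):
    c=imaging.calibration(name);K=np.array(c["mtx"]);T=np.array(c["cam_to_world"])
    out=[]
    for u,v in np.atleast_2d(uv):
        d=T[:3,:3]@np.linalg.solve(K,[u,v,1.]);o=T[:3,3]
        out.append(o+d*(z-o[2])/d[2])
    return np.array(out)
E
python3 - <<'E'
from h import *
s=manip.get_state();print(s)
for n in("scene","side"):
    cv2.imwrite(f"pics/{n}0.png",imaging.get_image(n));c=imaging.calibration(n);print(n,np.round(c["mtx"],1),np.round(c["cam_to_world"],3))
E
```

```text
{'clock': 0.0, 'qpos': array([ 1.05799307e+00,  2.76568635e-01,  1.50614833e+00,  3.92331691e-05,
        1.36071249e+00, -1.20962954e-01]), 'qd': array([ 0.00190205,  0.00082575,  0.0001565 ,  0.00110995, -0.00032207,
       -0.00068339]), 'effort': array([ 3.56504688e-04, -4.16772687e+01, -2.45806450e+01, -1.24050898e-04,
        1.11370548e-02, -3.64660673e-05]), 'position': array([0.2193015 , 0.53097284, 0.24144868]), 'ee_rot': array([-3.04405780e-04,  1.94673115e-01,  9.80867746e-01, -8.66696929e-04]), 'contact_force': array([-0.26830941, -0.11519228,  0.27457894]), 'moment': array([ 0.02722254,  0.01242213, -0.03437728]), 'gripper_force': 0.0, 'width': 0.08525521864641179}
scene [[530.5   0.  326.7]
 [  0.  530.5 237.9]
 [  0.    0.    1. ]] [[-0.649  0.608 -0.457  0.973]
 [ 0.761  0.519 -0.39   0.265]
 [-0.    -0.601 -0.799  0.749]
 [ 0.     0.     0.     1.   ]]
side [[593.6   0.  318.3]
 [  0.  593.6 231.1]
 [  0.    0.    1. ]] [[ 0.911 -0.273  0.31   0.329]
 [-0.413 -0.623  0.665 -0.603]
 [ 0.012 -0.733 -0.68   0.595]
 [ 0.     0.     0.     1.   ]]
```

View pics/scene0.png

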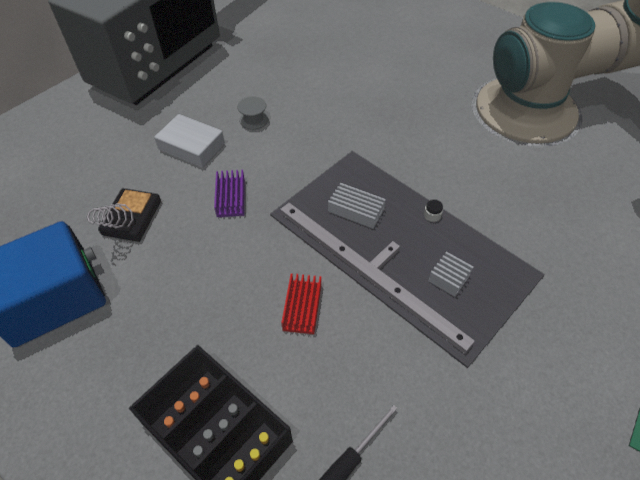

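View pics/side0.png

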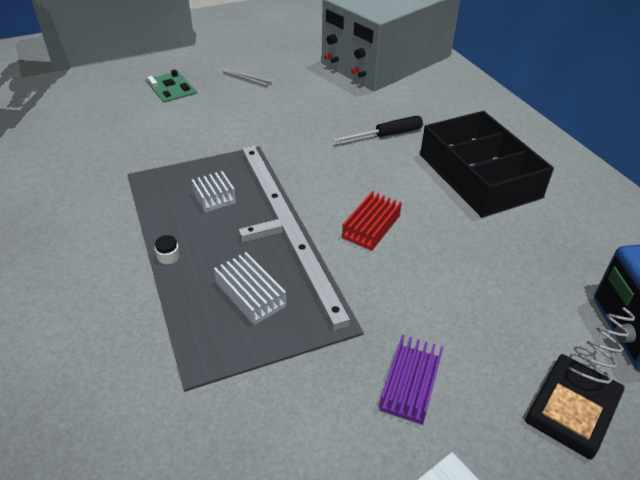

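Long sink at scene (357,205), side (250,287), which is the robot's right (−y) side; short sink at scene (452,273). The plate corners are clear in both views. I'll crop for corners.

Run:
```python
from h import *
a=cv2.imread("pics/scene0.png")[170:250,310:410];b=cv2.imread("pics/side0.png")[240:330,200:300]
r=lambda i:cv2.resize(i,None,fx=4,fy=4,interpolation=cv2.INTER_CUBIC)
A=r(a);B=r(b);C=np.zeros((360,800,3),np.uint8);C[:320,:400]=A;C[:360,400:]=B
cv2.imwrite("pics/crop1.png",C)
print("plate scene",ray("scene",[(352,152),(543,275),(468,364),(272,214)],.006).round(4))
print("plate side",ray("side",[(128,174),(185,388),(362,334),(260,147)],.006).round(4))
# rail front top edge ends & mask sinks
for n in("scene","side"):
    im=cv2.imread(f"pics/{n}0.png");hsv=cv2.cvtColor(im,cv2.COLOR_BGR2HSV)
    m=((hsv[...,2]>125)&(hsv[...,1]<40)).astype(np.uint8)*255
    m=cv2.morphologyEx(m,cv2.MORPH_CLOSE,np.ones((5,5)))
    cs,_=cv2.findContours(m,cv2.RETR_EXTERNAL,cv2.CHAIN_APPROX_SIMPLE)
    for c in cs:
        if 500<cv2.contourArea(c)<9000:
            x=cv2.boundingRect(c); p=cv2.approxPolyDP(cv2.convexHull(c),3,True)[:,0]; print(n,x,p.tolist())
```

```text
plate scene [[ 0.3519 -0.1994  0.006 ]
 [ 0.3729  0.2256  0.006 ]
 [ 0.5899  0.2136  0.006 ]
 [ 0.571  -0.2093  0.006 ]]
plate side [[ 0.3712  0.2209  0.006 ]
 [ 0.351  -0.2041  0.006 ]
 [ 0.5696 -0.218   0.006 ]
 [ 0.5933  0.2074  0.006 ]]
scene (250, 343, 63, 80) [[283, 343], [312, 358], [310, 403], [295, 422], [250, 384], [252, 375]]
scene (475, 330, 165, 102) [[639, 361], [639, 395], [633, 420], [558, 431], [498, 425], [475, 384], [514, 345], [604, 330], [620, 332]]
scene (347, 315, 97, 137) [[371, 315], [443, 362], [440, 386], [427, 404], [400, 426], [357, 451], [347, 364]]
scene (323, 296, 48, 54) [[342, 296], [370, 310], [365, 328], [347, 349], [332, 343], [325, 334], [323, 309], [326, 303]]
scene (431, 252, 42, 36) [[446, 252], [472, 266], [458, 287], [431, 271]]
scene (111, 244, 46, 49) [[149, 244], [156, 263], [156, 291], [126, 288], [111, 265], [137, 246]]
scene (213, 233, 55, 58) [[264, 236], [267, 256], [247, 281], [217, 290], [213, 285], [216, 241], [225, 233]]
scene (599, 212, 41, 52) [[599, 212], [631, 228], [639, 239], [635, 263], [601, 246]]
scene (281, 203, 193, 147) [[282, 207], [289, 203], [394, 242], [473, 341], [464, 348]]
scene (328, 183, 57, 36) [[328, 201], [340, 183], [384, 199], [374, 218]]
scene (0, 142, 43, 52) [[38, 142], [42, 146], [42, 166], [25, 185], [0, 193], [0, 156], [12, 143]]
scene (160, 130, 141, 102) [[300, 149], [275, 183], [185, 231], [179, 231], [160, 214], [174, 162], [247, 132], [282, 130]]
scene (154, 110, 71, 45) [[224, 126], [199, 154], [154, 137], [181, 110]]
scene (428, 78, 119, 94) [[546, 138], [545, 145], [507, 171], [460, 171], [430, 167], [428, 162], [434, 136], [481, 85], [493, 78]]
scene (282, 55, 121, 76) [[402, 69], [374, 96], [316, 129], [302, 130], [282, 114], [287, 96], [309, 69], [322, 62], [382, 55]]
scene (588, 0, 45, 46) [[623, 0], [632, 26], [617, 39], [592, 44], [588, 11], [612, 0]]
```

View pics/crop1.png

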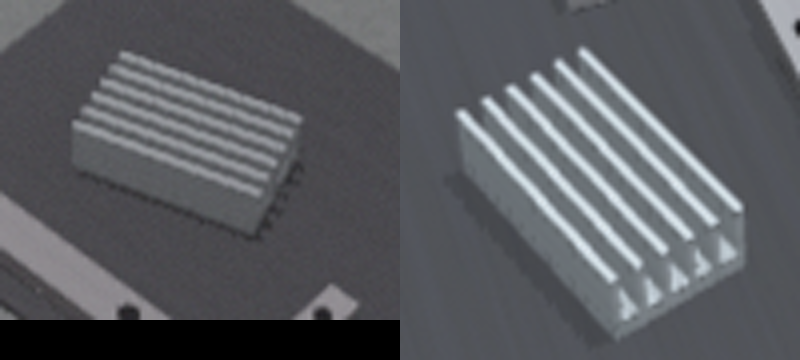

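The crop shows the sink's four top corners clearly: scene crop (122,54),(302,120),(263,192),(73,122); side crop (183,50),(342,208),(213,280),(60,113).

Run:
```python
from h import *
P=(ray("scene",[(352,152),(543,275),(468,364),(272,214)],.006)+ray("side",[(185,388),(128,174),(260,147),(362,334)],.006))/2
print(P.round(4))
c=P.mean(0); y=(P[1]-P[0]+P[2]-P[3])[:2]; th=np.arctan2(-y[0],y[1]); R=np.array([[np.cos(th),-np.sin(th)],[np.sin(th),np.cos(th)]])
o=c[:2]+R@[.0775,0]; print("th",np.degrees(th),"o",o)
sc=np.array([(122,54),(302,120),(263,192),(73,122)])/4+[310,170]
sd=np.array([(60,113),(183,50),(342,208),(213,280)])/4+[200,240]
for n,p in(("scene",sc),("side",sd)):
    q=ray(n,p,.034)[:,:2]; f=(q-o)@R*1000
    print(n,q.round(4).tolist(),"fix",f.round(1).tolist(),"mid",f.mean(0).round(1),"world",q.mean(0).round(4),"len",np.linalg.norm(np.roll(q,-1,0)-q,axis=1).round(4))
# cross check: stop tip & sink stations
print("stop tip scene",((ray("scene",[(390,241),(399,246)],.02)[:,:2]-o)@R*1000).round(1))
print("stop tip side",((ray("side",[(240,230),(243,241)],.02)[:,:2]-o)@R*1000).round(1))
print("rail ends scene",((ray("scene",[(289,204),(473,341)],.02)[:,:2]-o)@R*1000).round(1))
```

```text
[[ 0.3515 -0.2017  0.006 ]
 [ 0.372   0.2233  0.006 ]
 [ 0.5916  0.2105  0.006 ]
 [ 0.5703 -0.2136  0.006 ]]
th -2.8192473466261494 o [0.54876247 0.00079369]
scene [[0.4529, -0.1464], [0.4315, -0.06], [0.4757, -0.0481], [0.4987, -0.1369]] fix [[-88.5, -151.8], [-114.1, -66.5], [-70.5, -52.5], [-43.3, -140.0]] mid [ -79.1 -102.7] world [ 0.4647 -0.0979] len [0.089  0.0457 0.0916 0.0468]
side [[0.4323, -0.0648], [0.4784, -0.0534], [0.5007, -0.1396], [0.454, -0.1506]] fix [[-113.1, -71.2], [-67.6, -57.6], [-41.1, -142.6], [-87.2, -155.9]] mid [ -77.3 -106.8] world [ 0.4663 -0.1021] len [0.0475 0.089  0.048  0.0886]
stop tip scene [[-57.8  -8.6]
 [-60.1   9.3]]
stop tip side [[-59.3   2.9]
 [-61.7 -20.5]]
rail ends scene [[   2.6 -194.2]
 [   2.   200.5]]
```

Request:
jog_arm --deltas '[0, 0, -8, 35, -45, 0, 1, 0, 0, -16, 50, -90, 0, 1, 0, 0, -24, 70, -140, 0, 1, 0, 0, -32, 90, -185, -10, 1, 0, 0, -40, 105, -230, -20, 1, 0, 0, -48, 125, -275, -30, 1, 0, 0, -53, 140, -320, -40, 1, 0, 0, -53, 160, -365, -50, 1, 0, 0, -53, 175, -410, -60, 1, 0, 0, -53, 195, -455, -70, 1, 0, 0, -53, 210, -500, -80, 1, 0, 0, -53, 225, -545, -90, 1, 0, 0, -53, 240, -590, -100, 1, 0, 0, -53, 245, -631, -102, 1, 0, 0, -53, 245, -631, -102, 1, 0, 0, -53, 245, -631, -102, 1, 0, 0, -53, 245, -631, -102, 1]' --grip_force 25

```text
clock: 1.8
position: [0.4639, -0.0986, 0.1401]
ee_rot: [-0.001, 0.612, 0.791, 0.0]
contact_force: [-0.6, 0.5, 0.2]
width: 0.0854
gripper_force: 0.0
```

Run:
```python
from h import *
s=manip.get_state();print(s["clock"],s["position"],s["ee_rot"])
c=imaging.calibration("wrist");print(np.round(c["cam_to_world"],3),c["mtx"][0])
cv2.imwrite("pics/w1.png",imaging.get_image("wrist"))
```

```text
1.8 [ 0.46392813 -0.09859565  0.14010052] [-6.75267251e-04  6.11736799e-01  7.91061075e-01  9.28917400e-05]
[[ 0.968  0.244  0.065  0.447]
 [ 0.253 -0.934 -0.254 -0.034]
 [-0.001  0.262 -0.965  0.273]
 [ 0.     0.     0.     1.   ]] [350.15564757   0.         322.20240311]
```

View pics/w1.png

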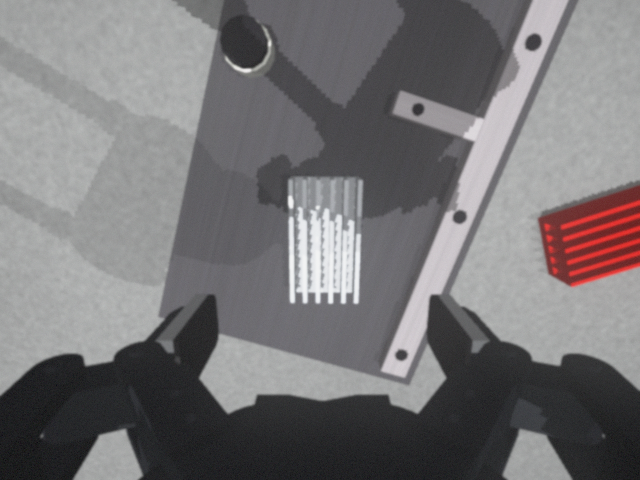

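The wrist view shows the sink upright between the fingers, top corners about (288,178),(363,178),(358,303),(290,303); rail front top edge from (381,372) to (522,20), stop at (395–480,92–140).

Run:
```python
from h import *
q=ray("wrist",[(288,178),(363,178),(358,303),(290,303)],.034)[:,:2];print(q.round(4),q.mean(0),np.linalg.norm(np.roll(q,-1,0)-q,axis=1))
y=q[0]+q[1]-q[2]-q[3];print("sink yaw",np.degrees(np.arctan2(-y[0],y[1])))
r=ray("wrist",[(381,372),(522,20)],.02)[:,:2];d=r[1]-r[0];print("rail",r.round(4),np.degrees(np.arctan2(-d[0],d[1])))
print("stop tip, roots -y side",ray("wrist",[(401,91),(392,115),(471,139)],.02).round(4))
```

```text
[[ 0.4298 -0.06  ]
 [ 0.4787 -0.0472]
 [ 0.5011 -0.1362]
 [ 0.4522 -0.149 ]] [ 0.46546482 -0.09810042] [0.05052873 0.09168902 0.05048083 0.09171006]
sink yaw 14.122866848359683
rail [[ 0.5402 -0.1974]
 [ 0.5505  0.0733]] -2.182172233052278
stop tip, roots -y side [[ 0.4889  0.0137  0.02  ]
 [ 0.4877 -0.0023  0.02  ]
 [ 0.5454 -0.0034  0.02  ]]
```

Request:
jog_arm --deltas '[0, 0, 0, 1, 0, -30, 1, 0, 0, 0, 1, 0, -60, 1, 0, 0, 0, 1, 0, -85, 1, 0, 0, 0, 1, 0, -100, 1, 0, 0, 0, 1, 0, -108, 1, 0, 0, 0, 1, 0, -108, 1, 0, 0, 0, 1, 0, -108, 0.7, 0, 0, 0, 1, 0, -108, 0.7, 0, 0, 0, 1, 0, -108, 0.5, 0, 0, 0, 1, 0, -108, 0.5, 0, 0, 0, 1, 0, -108, 0.5, 0, 0, 0, 1, 0, -108, 0.5, 0, 0, 0, 1, 0, -108, 0.5]' --grip_force 25

```text
clock: 3.15
position: [0.4662, -0.0997, 0.0333]
ee_rot: [0.001, 0.612, 0.791, 0.0]
contact_force: [-1.1, 1.0, 6.9]
width: 0.0493
gripper_force: 26.2
```

Request:
jog_arm --deltas '[0, 0, -3, 0, 0, 0, 0.5, 0, 0, -6, 2, 2, 0, 0.5, 0, 0, -9, 5, 5, 0, 0.5, 0, 0, -12, 9, 8, 0, 0.5, 0, 0, -15, 13, 12, 0, 0.5, 0, 0, -17, 18, 16, 0, 0.5, 0, 0, -17, 23, 20, 0, 0.5, 0, 0, -17, 28, 25, 0, 0.5, 0, 0, -17, 33, 30, 0, 0.5, 0, 0, -17, 38, 34, 0, 0.5, 0, 0, -17, 42, 37, 0, 0.5, 0, 0, -17, 45, 39, 0, 0.5, 0, 0, -17, 47, 40, 0, 0.5, 0, 0, -17, 47, 40, 0, 0.5, 0, 0, -17, 47, 40, 0, 0.5]'

```text
clock: 4.65
position: [0.5109, -0.0605, 0.0334]
ee_rot: [-0.0, 0.722, 0.692, -0.002]
contact_force: [-5.5, -3.0, 9.7]
width: 0.049
gripper_force: 26.6
```

Run:
```python
from h import *
a=[]
for n in("wrist","side"):
    im=imaging.get_image(n);cv2.imwrite(f"pics/{n}2.png",im)
    a.append(im)
C=np.hstack([a[0][60:460,180:580],cv2.resize(a[1][150:350,180:380],None,fx=2,fy=2)])
cv2.imwrite("pics/c2.png",C)
```

```text
(no output)
```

View pics/c2.png

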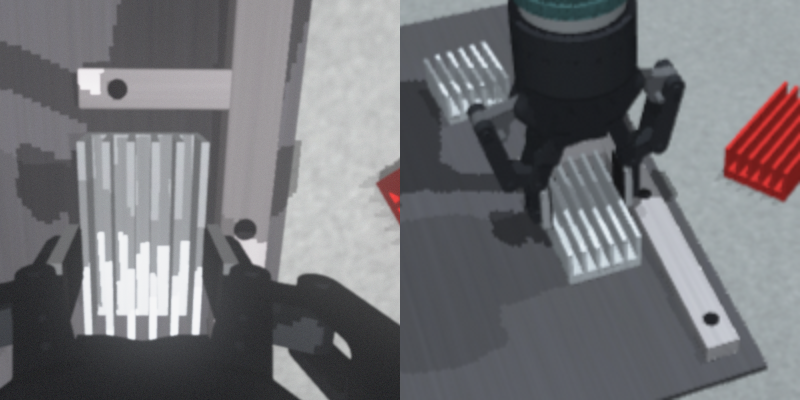

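Request:
jog_arm --deltas '[0, 0, 0, 2, 2, 0, 0.5, 0, 0, 0, 4, 4, 0, 0.5, 0, 0, 0, 6, 6, 0, 0.5, 0, 0, 0, 7, 8, 0, 0.5, 0, 0, 0, 7, 8, 0, 0.5, 0, 0, 0, 7, 8, 0, 0.5]'

```text
clock: 5.35
position: [0.5193, -0.0526, 0.0334]
ee_rot: [0.001, 0.722, 0.692, -0.001]
contact_force: [-2.1, -3.4, 6.4]
width: 0.0495
gripper_force: 26.3
```

Commanded (0.520, −0.052). Push into the stop, then the rail.

Request:
jog_arm --deltas '[0, 0, 0, 0, 1, 0, 0.5, 0, 0, 0, 0, 2, 0, 0.5, 0, 0, 0, 0, 3, 0, 0.5, 0, 0, 0, 0, 4, 0, 0.5, 0, 0, 0, 0, 4, 0, 0.5]'

```text
clock: 5.85
position: [0.5203, -0.0499, 0.0334]
ee_rot: [0.002, 0.721, 0.692, -0.001]
contact_force: [-1.7, -7.0, 5.5]
width: 0.0493
gripper_force: 26.1
```

Request:
jog_arm --deltas '[0, 0, 0, 1, 1, 0, 0.5, 0, 0, 0, 2, 2, 0, 0.5, 0, 0, 0, 3, 2, 0, 0.5, 0, 0, 0, 3, 2, 0, 0.5, 0, 0, 0, 3, 2, 0, 0.5]'

```text
clock: 6.35
position: [0.5206, -0.0498, 0.0334]
ee_rot: [0.001, 0.721, 0.693, -0.004]
contact_force: [-7.1, -14.9, 10.6]
width: 0.0489
gripper_force: 26.6
```

Run:
```python
from h import *
a=imaging.get_image("wrist");b=imaging.get_image("side")
C=np.hstack([a[60:460,180:580],cv2.resize(b[180:313,230:363],(400,400),interpolation=cv2.INTER_CUBIC)])
cv2.imwrite("pics/c3.png",C)
```

```text
(no output)
```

View pics/c3.png

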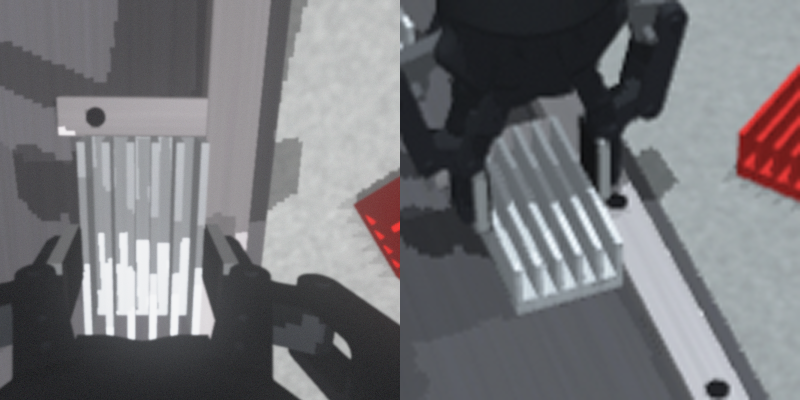

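The end touches the stop (crop y≈137) and the side touches the rail (x≈208). I'll press a little more into the rail to square it, then release.

Request:
jog_arm --deltas '[0, 0, 0, 1, 0, 0, 0.5, 0, 0, 0, 2, 0, 0, 0.5, 0, 0, 0, 3, 0, 0, 0.5, 0, 0, 0, 4, 0, 0, 0.5, 0, 0, 0, 4, 0, 0, 0.5, 0, 0, 0, 2, -1, 0, 0.62, 0, 0, 0, 0, -2, 0, 0.7, 0, 0, 0, -2, -3, 0, 0.8, 0, 0, 0, -2, -3, 0, 0.8, 0, 0, 0, -2, -3, 0, 0.8]'

```text
clock: 7.45
position: [0.5209, -0.0483, 0.0323]
ee_rot: [0.0, 0.722, 0.692, 0.0]
contact_force: [0.5, 0.1, -0.3]
width: 0.0684
gripper_force: 0.0
```

Free. Lift and retreat to look.

Request:
jog_arm --deltas '[0, 0, 0, 0, 0, 10, 0.8, 0, 0, 0, 0, 0, 30, 0.8, 0, 0, 0, 0, 0, 60, 0.8, 0, 0, 0, 0, 0, 100, 0.8, 0, 0, 0, -20, -10, 140, 0.8, 0, 0, 0, -40, -20, 170, 0.8, 0, 0, 0, -40, -20, 170, 0.8, 0, 0, 0, -40, -20, 170, 0.8]'

```text
clock: 8.25
position: [0.4809, -0.0686, 0.2035]
ee_rot: [0.001, 0.722, 0.692, 0.001]
contact_force: [0.3, -0.6, -0.6]
width: 0.068
gripper_force: 0.0
```

Run:
```python
from h import *
s=manip.get_state();print(s["clock"],s["position"])
T=imaging.calibration("wrist");np.save("T.npy",T["cam_to_world"])
a=imaging.get_image("wrist");b=imaging.get_image("side")
cv2.imwrite("pics/w4.png",a);cv2.imwrite("pics/s4.png",b)
C=np.hstack([cv2.resize(a[100:300,300:500],(400,400),interpolation=cv2.INTER_CUBIC),cv2.resize(b[180:313,230:363],(400,400),interpolation=cv2.INTER_CUBIC)])
cv2.imwrite("pics/c4.png",C)
```

```text
8.25 [ 0.48090089 -0.06855585  0.20345692]
```

View pics/c4.png

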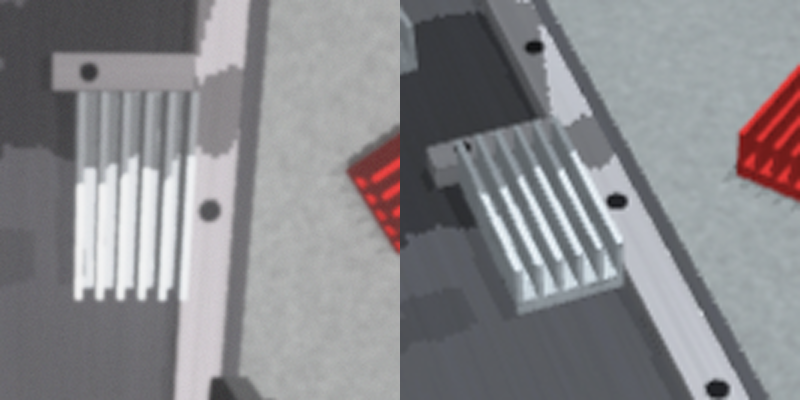

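The long side runs along the rail edge (crop x≈190) and the end meets the stop (y≈90). Checking the angle and gap numerically.

Run:
```python
from h import *
W=lambda p:np.array(p)/2+[300,100]
an=lambda r:np.degrees(np.arctan2(-(r[0]-r[1])[0],(r[0]-r[1])[1]))
q=ray("wrist",W([(75,90),(198,90),(189,300),(74,300)]),.034)[:,:2]
r=ray("wrist",W([(196,90),(176,398)]),.02)[:,:2]
print("sink",q.round(4),q.mean(0),an(q[[0,3]]),an(q[[1,2]]));print("rail",r.round(4),an(r))
st=ray("wrist",W([(55,91),(195,91)]),.02);print("stop face",st.round(4))
# short sink: moved?
for n in ("side0","s4"):
    im=cv2.imread(f"pics/{n}.png");print(n,im[170:212,188:240].mean())
```

```text
sink [[ 0.4952 -0.0016]
 [ 0.5459 -0.0037]
 [ 0.5434 -0.0942]
 [ 0.492  -0.0921]] [ 0.51913225 -0.04793197] -2.0104186676976883 -1.6320403186712706
rail [[ 0.548  -0.0038]
 [ 0.5405 -0.1481]] -2.9858210791918225
stop face [[ 0.4871 -0.0017  0.02  ]
 [ 0.5476 -0.0042  0.02  ]]
side0 116.04334554334554
s4 114.93376068376068
```

Within about a degree the stop end may stand up to 2 mm off the rail. I'll nudge it with closed fingers.

Request:
jog_arm --deltas '[0, 0, 0, -8, 20, -30, 0, 0, 0, 0, -16, 39, -60, 0, 0, 0, 0, -16, 39, -100, 0, 0, 0, 0, -16, 39, -130, 0, 0, 0, 0, -16, 39, -155, 0, 0, 0, 0, -16, 39, -172, 0, 0, 0, 0, -16, 39, -181, 0, 0, 0, 0, -16, 39, -181, 0, 0, 0, 0, -13, 39, -181, 0, 0, 0, 0, -10, 39, -181, 0, 0, 0, 0, -7, 39, -181, 0, 0, 0, 0, -5, 39, -181, 0, 0, 0, 0, -3, 39, -181, 0, 0, 0, 0, -3, 39, -181, 0, 0, 0, 0, -3, 39, -181, 0]'

```text
clock: 9.85
position: [0.4775, -0.0296, 0.0214]
ee_rot: [0.0, 0.722, 0.692, 0.0]
contact_force: [0.4, -0.2, -0.5]
width: 0.0002
gripper_force: 0.0
```

Request:
jog_arm --deltas '[0, 0, 0, 1, 0, 0, 0, 0, 0, 0, 2, 0, 0, 0, 0, 0, 0, 3, 0, 0, 0, 0, 0, 0, 4, 0, 0, 0, 0, 0, 0, 4, 0, 0, 0]'

```text
clock: 10.35
position: [0.4818, -0.0296, 0.0213]
ee_rot: [0.0, 0.722, 0.692, 0.0]
contact_force: [-0.3, 0.2, -0.1]
width: -0.0001
gripper_force: 0.0
```

Request:
jog_arm --deltas '[0, 0, 0, 1, 0, 0, 0, 0, 0, 0, 2, 0, 0, 0, 0, 0, 0, 3, 0, 0, 0, 0, 0, 0, 4, 0, 0, 0, 0, 0, 0, 4, 0, 0, 0]'

```text
clock: 10.85
position: [0.4831, -0.0294, 0.0211]
ee_rot: [-0.002, 0.722, 0.692, -0.002]
contact_force: [-6.0, -1.2, 3.5]
width: 0.0001
gripper_force: 2.8
```

Request:
jog_arm --deltas '[0, 0, 0, 1, 0, 0, 0, 0, 0, 0, 2, 0, 0, 0, 0, 0, 0, 2, 0, 0, 0, 0, 0, 0, -2, 0, 0, 0, 0, 0, 0, -8, 0, 0, 0, 0, 0, 0, -8, -12, 0, 0, 0, 0, 0, -8, -24, 0, 0, 0, 0, 0, -8, -24, 0, 0, 0, 0, 0, -5, -24, 0, 0, 0, 0, 0, -3, -24, 0, 0, 0, 0, 0, -1, -24, 0, 0, 0, 0, 0, 1, -24, 0, 0, 0, 0, 0, 1, -24, 0, 0]'

```text
clock: 12.15
position: [0.482, -0.0532, 0.0207]
ee_rot: [-0.003, 0.721, 0.693, -0.003]
contact_force: [-10.0, -4.1, 6.6]
width: -0.0001
gripper_force: 4.5
```

Request:
jog_arm --deltas '[0, 0, 0, -5, 0, 0, 0, 0, 0, 0, -14, 0, 0, 0, 0, 0, 0, -14, -25, 0, 0, 0, 0, 0, -14, -50, 0, 0, 0, 0, 0, -14, -72, 0, 0, 0, 0, 0, 8, -74, 0, 0, 0, 0, 0, 28, -74, 0, 0, 0, 0, 0, 28, -74, 0, 0, 0, 0, 0, 28, -68, 0, 0, 0, 0, 0, 28, -63, 0, 0, 0, 0, 0, 28, -58, 0, 0, 0, 0, 0, 28, -54, 0, 0, 0, 0, 0, 28, -52, 0, 0, 0, 0, 0, 28, -50, 0, 0, 0, 0, 0, 28, -50, 0, 0]'

```text
clock: 13.65
position: [0.5142, -0.1046, 0.0215]
ee_rot: [0.001, 0.721, 0.692, -0.001]
contact_force: [-1.9, -4.7, 0.9]
width: 0.0002
gripper_force: 2.2
```

Request:
jog_arm --deltas '[0, 0, 0, 0, 1, 0, 0, 0, 0, 0, 0, 2, 0, 0, 0, 0, 0, 0, 2, 0, 0, 0, 0, 0, 0, -4, 0, 0, 0, 0, 0, 0, -20, 0, 0, 0, 0, 0, 0, -20, 20, 0, 0, 0, 0, 0, -20, 60, 0, 0, 0, 0, -20, 10, 110, 0, 0, 0, 0, -35, 32, 150, 0, 0, 0, 0, -35, 32, 180, 0, 0, 0, 0, -35, 32, 180, 0, 0, 0, 0, -35, 32, 180, 0]'

```text
clock: 14.85
position: [0.4802, -0.072, 0.2024]
ee_rot: [0.001, 0.722, 0.692, 0.001]
contact_force: [-0.3, 0.1, 0.7]
width: 0.0001
gripper_force: 0.0
```

Run:
```python
from h import *
print(imaging.calibration("wrist")["cam_to_world"].round(3)[:3,3] if hasattr(imaging.calibration("wrist")["cam_to_world"],"round") else 0)
a=imaging.get_image("wrist");b=imaging.get_image("side")
cv2.imwrite("pics/w5.png",a);cv2.imwrite("pics/s5.png",b)
C=np.hstack([cv2.resize(a[100:300,300:500],(400,400),interpolation=cv2.INTER_CUBIC),cv2.resize(b[160:330,180:350],(400,400),interpolation=cv2.INTER_CUBIC)])
cv2.imwrite("pics/c5.png",C)
```

```text
[ 0.482 -0.005  0.335]
```

View pics/c5.png

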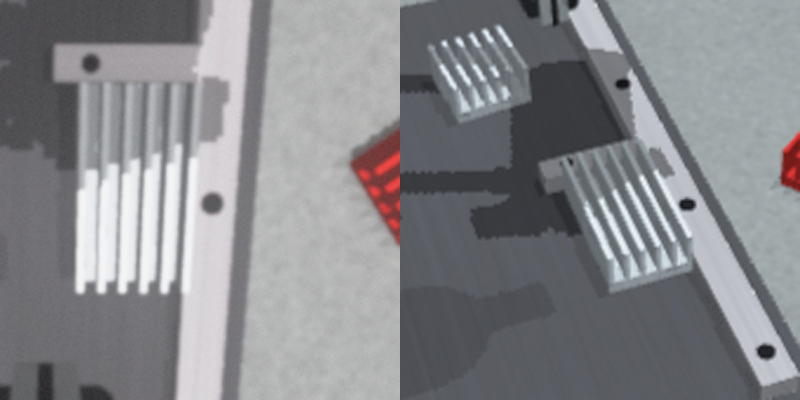

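The sink lies flat along the rail with its end on the stop. The short sink sits undisturbed in the background, and the arm is clear, so I'm handing in.

```bash
python3 -c "
from rig import manip
print(manip.sign_off())"
```

```text
the job is handed in; nothing more can be done
None
```

The long heat sink was slid into the corner: its side lies along the back rail and its end against the centre stop, judging by the last pictures and the contact forces; the short one was left alone, and the job was handed in at about 15 s.

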